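# Separate the polishing balls from the bangles on the tilting bar screen

## Task

Set the grey tray flat on the bench under the pouring lip of the tilting screen. Raise the deck by its black grip just far enough that all the white balls roll onto the rods and drop through into the blue catch pan while both bangles stay on the deck, then tip it on up so that the bangles slide over the lip into the tray. Lower the deck gently back onto its rest and let go; never touch the polished bangles with the gripper, and leave the loose tin and tape roll where they are.

Things in the scene. Friction and masses are not known exactly. Their poses are not given: they have to be found in the camera images.
- separator: Fixed grey steel stand of a tilting bar screen, 190 (x) x 185 (y) x 130 mm. Origin on the bench under its middle, z up; -y is the pouring side (stand ends at y = -100 mm), +y the handle side. In it lies an open blue catch pan: x -85..85, y -94..78 mm, floor 7 mm, wall tops 56 mm above the bench. Above the pan is the hinged steel deck, a tray 156 mm wide with 35 mm walls and an open lip.
- deck (a joint): Deck hinge (rad): 0 at rest, 1.0 fully up; turns about the separator's +x through deck_hinge, raising the handle end and dipping the lip. Slope towards the lip = value - 0.06. No catch: it falls back if released; lifting takes about 3 N at the grip. Balls start to roll at a slope of 0.09 to 0.14; bangles hold still up to a slope of at least 0.35 and have slid off by 0.7.
- deck_hinge (a point): Middle of the hinge axis, at (0, -85, 112) mm in the separator's frame. The deck floor passes through it; along the deck towards the handle: four round 7.5 mm rods with 24 mm clear gaps from 0 to 100 mm, plain feed plate to 148 mm, then the end wall. The other way a plain pouring lip reaches 55 mm past the axis (40 mm past the stand).
- deck_grip (a point): Centre of the deck's black round grip bar, 16 mm thick, 98 mm long along the separator's x, free over its middle 80 mm; 202 mm from the hinge axis, 41 mm clear of the end wall, about 130 mm above the bench at rest; moves with the deck. It may turn between the fingers as the deck rises.
- deck_lip (a point): Middle of the edge of the pouring lip; about 115 mm above the bench at rest, about 65 mm when the deck is tipped right up.
- tray: Loose shallow grey plastic tray, 184 (x) x 130 (y) x 40 mm, walls and floor 4 mm, 0.2 kg, open on top. Origin: centre of its underside; z up. Its +y side goes under the lip: pushed against the stand, with its axes along the separator's, its centre lies at x = 0, y = -166 mm in the separator's frame. The rim passes below the lip at every deck angle.
- tray_grip (a point): Centre of the flat black bar handle on the tray's +x side: 11 mm thick (x), 76 mm long (y; arms at +-32 mm), 24 mm tall, its centre 137.5 mm from the tray's middle, 48 mm above its underside, 40 mm clear of the tray wall. Stiff enough to carry the empty tray.
- bangle_0_mid (a point): Centre of the brass bangle: a wide smooth ring, 64 mm across, 34 mm tall, wall 3 mm, about 0.15 kg, lying flat on the deck's rods.
- bangle_1_mid (a point): Centre of the copper bangle: a wide smooth ring, 64 mm across, 34 mm tall, wall 3 mm, about 0.15 kg, lying flat on the deck's rods.
- ball_0_center (a point): Centre of one of five white ceramic polishing balls, 20 mm across, lying on the deck's feed plate against the end wall.
- ball_1_center (a point): Centre of one of five white ceramic polishing balls, 20 mm across, lying on the deck's feed plate against the end wall.
- ball_2_center (a point): Centre of one of five white ceramic polishing balls, 20 mm across, lying on the deck's feed plate against the end wall.
- ball_3_center (a point): Centre of one of five white ceramic polishing balls, 20 mm across, lying on the deck's feed plate against the end wall.
- ball_4_center (a point): Centre of one of five white ceramic polishing balls, 20 mm across, lying on the deck's feed plate against the end wall.
- wax_tin: Bystander: loose flat white tin, 53 mm across, 18 mm tall; origin under its middle. Leave it alone.
- tape: Bystander: loose roll of masking tape lying flat, 72 mm across, 13 mm tall; origin under its middle. Leave it alone.
Not all that is in view belongs to the job. What is shaped like the part that bears bangle_1_mid but green or turquoise is not meant.

How it is judged:
By the outcome, as a careful person would: the job done as asked, in the order asked, and still so for the second after the job is handed in, with the robot touching nothing.
It also fails if it takes over 66 s, if anything falls off the work surface, if the arm or the gripper's body presses on something with over 40 N, if the wrist force passes 120 N, or if a joint passes its speed limit or range.

## Robot

A 6-joint arm with a two-finger parallel gripper is mounted at the origin on the work surface; the furniture and walls round the work are solid. World frame = base frame: x ahead of the robot, y to its left, z up, the work surface at z = 0. Lengths are in m, angles in rad, forces in N, time in s.
With the tool pointing down it reaches from about 0.3 to 0.825 m from the base axis. Payload 5.4 kg.
Tool frame: the origin (TCP) lies at the very end of the fingers, on their centre line; the grasp point (between the pads) lies arm.hold_point_z behind it (arm.hold_point_z is the distance from the TCP to the grasp point, in m); z points along the fingers, y is the line along which they close (so a half turn about z gives the same grasp; the last joint's range is limited). The gripper opens to 92 mm and grips with 3 to 60 N. Pads are 20 mm wide; open, the fingers measure 128 mm over their backs; the gripper's body (75 mm by 189 mm) begins 69 mm behind the grasp point.
Start: joints at [-0.914, 0.158, 1.597, -0, 1.386, -0.21], TCP at [0.438, -0.372, 0.215] pointing down, gripper open.
Joint ranges: [-2.91, 2.91], [-0.94, 2.29], [0.18, 2.7], [-1.29, 4.43], [0.17, 2.64], [-3, 3]. Speed limits (rad/s): [2.57, 2.57, 3.14, 3.14, 3.14, 3.14].

## Interface

Orientations are given as a unit quaternion [w, x, y, z].
In Python, from rig import monitor, viewer, job_done, nets, arm gives the robot as it stands. The module is installed in compiled form; this text tells all that it offers.
- The arm moves only by the tool apply_moves, never from a script. Its arguments are lists of equal length, an entry for each row: "rotation": the turn, a rotation vector about the tool's x, y, z in rad, a list of three; "delta_pos": the shift along the tool's x, y, z in cm, a list of three; "claw": the gripper command: -1 is shut, 1 is fully open, values between are in proportion. In form: {"rotation": [[ax, ay, az], ...], "delta_pos": [[x, y, z], ...], "claw": [claw, ...]}. A call has 1 to 8 rows; each row is the pose to reach, as a shift and turn from the pose commanded when the call began, along the tool's axes at that moment; what a row does not reach only later rows make up. A row lasts 1/12 s, in which the tool goes at most 41.7 mm and 7.16 degrees, less where a joint would pass 70% of its speed; a pose out of reach is approached as far as the arm can. A call with a gripper value outside its range is refused whole. The fingers move at their own pace and stop on an object; "force" is the grip in N (left out, the last holds). Time passes only in rows, so rows that repeat a pose let the fingers close. It gives the time, the measured TCP pose, the force, the opening and the grip force at its end, in the units of the state.
- monitor.read_state(): the state, without advancing time (a new reading comes with each control period).
- viewer.capture(name): name is "scene" or "top" or "wrist"; returns a dict with "image" (480x640x3 uint8, blue, green, red), "range_z" (480x640 float32, m along the optical axis (not along the pixel's ray), 0 where there is no reading), "K" (3x3 intrinsics, pixels), "k1" (the pictures are not rectified: a ray, as slopes to the right and down, at radius r is drawn at 1 + k1 r^2 times it, then the intrinsics apply), "R" (3x3) and "t" (3): a world point X has camera coordinates R X + t. Camera axes: x right, y down, z forward; pixel columns grow to the right and rows downward; lengths in m; the calibration is good to about 2 mm. A picture is of the moment at which its call begins.
- job_done(): hands the job in; it is judged then, once.
Trained networks look in the newest picture that a camera, given by its name, has taken for a name from the list of things; names that differ only in an ending like _2 or _b are one class to them, and where a whole thing is asked for, a point or a joint stands for the part that bears it (a point fixed in the world has none). Each returns a list of dicts, best first, with "p" (0 to 1); they miss things now and then, are a little off and sometimes report something else, mostly with a low value. They report only what shows in the picture. A call takes as long as a camera call. They do not tell look-alikes from the thing itself.
- nets.spot_in(camera, query): "box" ([left, top, right, bottom] in pixels, round what is visible of it).
- nets.spot_point(camera, query): "pixel" ([column, row] in pixels: a listed point, or the origin of a listed thing).
The state is a dict: "clock": time; "joints": joint angles; "joint_velocities": joint speeds; "effort": joint torques, N m; "ee_pos": TCP position; "tool_rot": TCP orientation; "contact_force": force on the tool from outside, world axes, zero at the start; "wrist_torque": the same for the moment, N m; "finger_gap": finger opening in m; "grasp_force": force on a finger pad.
Only numpy, scipy, OpenCV 4.12 (cv2) and the standard library are available. Lean on these libraries where they do the work, as an engineer would, in place of code of your own. Each camera call takes 0.05 s, during which the arm holds its last target. There are 200 camera calls.

## Working session

There is one attempt and no reset: what is moved stays moved. The work goes in short steps, Python scripts to look and compute and a tool call to move; the robot and the scene stay as the last step left them, time stands still between calls to the robot, and variables do not carry over. Pictures are saved under pics/ and viewed, at most 10 in all, crops included, and the job is handed in when it is done.

Besides the shell and the picture viewer there is one more tool, called after "Call:" by a JSON object that holds its "fn" and its "kwargs". apply_moves: Moves the arm, as the interface text tells. Its arguments: {"type":"object","properties":{"rotation":{"type":"array"},"delta_pos":{"type":"array"},"claw":{"type":"array"},"force":{"type":"number"}},"required":["rotation","delta_pos","claw"]}

```bash
mkdir -p pics; cat > h.py <<'E'
import numpy as np, cv2
from scipy.spatial.transform import Rotation as Ro
from rig import monitor, viewer, nets, arm
def pose():
    s=monitor.read_state(); q=s['tool_rot']
    return np.array(s['ee_pos']), Ro.from_quat([q[1],q[2],q[3],q[0]]), s
def ray(c,uv):
    p=np.array([[uv]],float)
    k=np.array([c['k1'],0,0,0,0],float)
    return np.append(cv2.undistortPoints(p,np.array(c['K'],float),k)[0,0],1)
def at_depth(c,uv,z=None):
    u,v=int(round(uv[0])),int(round(uv[1]))
    if z is None:
        w=c['range_z'][max(v-2,0):v+3,max(u-2,0):u+3]; w=w[w>0]; z=np.median(w) if w.size else np.nan
    return np.array(c['R']).T@(ray(c,uv)*z-np.array(c['t']))
def at_h(c,uv,h):
    R=np.array(c['R']); o=-R.T@np.array(c['t']); d=R.T@ray(c,uv)
    return o+d*(h-o[2])/d[2]
def proj(c,X):
    P=np.array(c['R'])@X+np.array(c['t']); a=P[:2]/P[2]; a=a*(1+c['k1']*(a@a))
    K=np.array(c['K']); return K[:2,:2]@a+K[:2,2]
E
python3 - <<'E'
from h import *
print(arm.hold_point_z); p,r,s=pose(); print(p,r.as_matrix().round(3))
ims=[]
for cam in ('scene','top'):
    c=viewer.capture(cam); cv2.imwrite(f'pics/{cam}0.png',c['image'])
    print(cam,-np.array(c['R']).T@c['t'])
    for q in ['separator','tray','tray_grip','deck_grip','deck_hinge','deck_lip','bangle_0_mid','bangle_1_mid','ball_0_center','wax_tin','tape']:
        for d in nets.spot_point(cam,q)[:6]:
            if d['p']>.2: print(q,np.round(d['pixel']),round(d['p'],2),at_depth(c,d['pixel']).round(3))
E
```

```text
0.0187
[ 0.43789098 -0.37168871  0.21363715] [[ 0.647  0.762 -0.001]
 [ 0.762 -0.647  0.001]
 [ 0.    -0.002 -1.   ]]
scene [-0.01445872 -1.02499675  0.69733193]
tray [368. 265.] 0.65 [0.7   0.066 0.006]
tray_grip [327. 250.] 0.62 [ 0.514 -0.04   0.142]
tray_grip [394. 274.] 0.59 [ 0.685 -0.077  0.052]
deck_grip [291. 227.] 0.97 [0.509 0.15  0.127]
deck_hinge [315. 265.] 0.81 [ 0.48  -0.044  0.111]
deck_lip [322. 275.] 0.8 [ 0.473 -0.095  0.112]
deck_lip [292. 242.] 0.4 [0.482 0.085 0.118]
bangle_0_mid [327. 250.] 0.64 [ 0.514 -0.041  0.141]
bangle_1_mid [298. 251.] 0.8 [0.47  0.023 0.121]
bangle_1_mid [227. 225.] 0.6 [0.425 0.454 0.03 ]
bangle_1_mid [358. 367.] 0.56 [ 0.452 -0.293  0.002]
bangle_1_mid [318. 262.] 0.49 [ 0.498 -0.026  0.108]
wax_tin [433. 328.] 0.57 [ 0.658 -0.271  0.017]
tape [448. 304.] 0.58 [ 0.774 -0.187 -0.002]
top [0.47677292 0.09452862 1.54983506]
separator [345. 262.] 0.58 [0.506 0.043 0.009]
tray [336. 201.] 0.65 [0.703 0.069 0.003]
tray_grip [381. 205.] 0.56 [ 0.683 -0.07   0.057]
deck_grip [308. 260.] 0.85 [0.511 0.156 0.136]
deck_grip [439. 216.] 0.48 [ 0.649 -0.258  0.018]
deck_hinge [377. 267.] 0.73 [ 0.488 -0.048  0.109]
deck_lip [392. 268.] 0.82 [ 0.485 -0.092  0.115]
deck_lip [329. 245.] 0.56 [0.555 0.094 0.119]
bangle_0_mid [366. 255.] 0.54 [ 0.527 -0.026  0.006]
bangle_1_mid [204. 289.] 0.73 [ 0.424  0.494 -0.002]
bangle_1_mid [361. 278.] 0.47 [ 0.455 -0.007  0.006]
bangle_1_mid [462. 281.] 0.47 [ 0.441 -0.332 -0.003]
ball_0_center [326. 283.] 0.54 [0.443 0.104 0.12 ]
wax_tin [441. 215.] 0.64 [ 0.653 -0.264  0.018]
tape [418. 185.] 0.79 [ 0.754 -0.2   -0.005]
```

```bash
python3 - <<'E'
import cv2
a=cv2.imread('pics/top0.png')[140:360,170:490]; cv2.imwrite('pics/t1.png',cv2.resize(a,(800,550),interpolation=cv2.INTER_CUBIC))
E
```

```text
(no output)
```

View pics/t1.png

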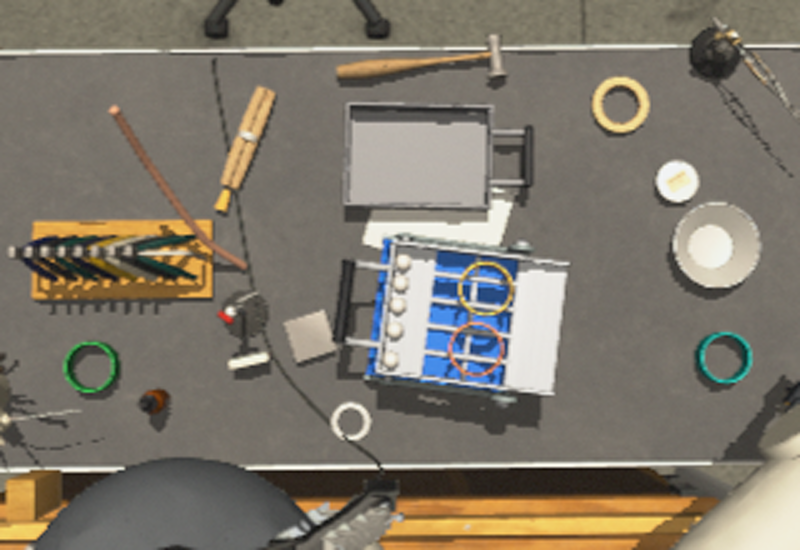

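View pics/scene0.png

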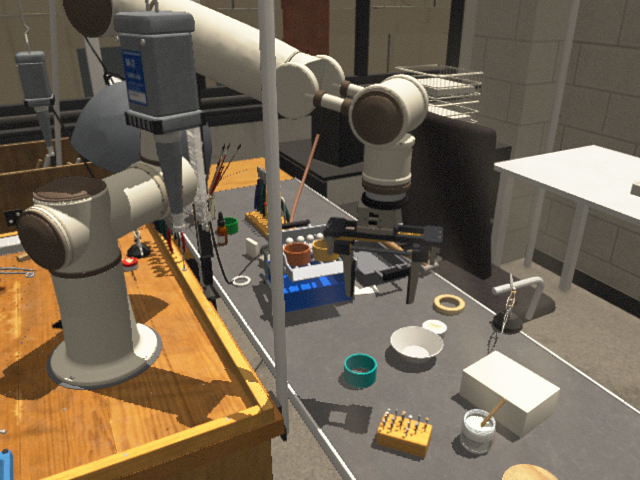

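Top view (crop ×2.5, offset 170,140). The separator is at crop (470,315) with its lip to the right (world -y) and its grip at (347,300). The tray is at (420,157) with its handle at (528,156). The brass ring at (486,288) and the copper ring at (476,350) are on the deck. The green ring (91,367) and turquoise ring (724,357) are decoys on the bench. The only bangles that fit are the two on the rods. The tin is at (677,181), the tape at (620,104) and a bowl at (715,245).

First I'll go above the tray handle for a close look.

```bash
cat >> h.py <<'E'
def go(p,yaw,tilt=0):
    """yaw deg of tool y in world (tool down); tilt rad about tool x; prints delta in tool frame (cm, rad)"""
    p0,r0,_=pose(); y=np.radians(yaw); ty=np.array([np.cos(y),np.sin(y),0]); tz=np.array([0,0,-1.]); tx=np.cross(ty,tz)
    r=Ro.from_matrix(np.c_[tx,ty,tz])*Ro.from_rotvec([tilt,0,0])
    print('dpos',(r0.inv().apply(np.array(p)-p0)*100).round(2),'rot',(r0.inv()*r).as_rotvec().round(3))
E
python3 - <<'E'
from h import *
go([.63,-.07,.25],-91)
c=viewer.capture('top')
for uv in ((456,238),(456,224),(450,238),(462,238)): print(at_depth(c,uv).round(3))
# bowl rim: pts with height>.02 near
E
```

```text
dpos [35.44 -4.95 -3.54] rot [-0.    -0.     0.884]
[ 0.581 -0.317 -0.003]
[ 0.624 -0.312  0.022]
[ 0.581 -0.297 -0.   ]
[ 0.581 -0.336  0.   ]
```

Call:
{"fn": "apply_moves", "kwargs": {"rotation": [[0, 0, 0.12], [0, 0, 0.24], [0, 0, 0.36], [0, 0, 0.48], [0, 0, 0.6], [0, 0, 0.72], [0, 0, 0.84], [0, 0, 0.884]], "delta_pos": [[4, -0.6, -0.6], [8, -1.2, -1.2], [12, -1.8, -1.8], [16, -2.4, -2.4], [20, -3, -3], [24, -3.5, -3.5], [28, -4.2, -3.5], [32, -4.6, -3.5]], "claw": [1, 1, 1, 1, 1, 1, 1, 1]}}

```text
clock: 1.92
ee_pos: [0.6046, -0.107, 0.2504]
tool_rot: [0.0, 1.0, -0.012, 0.001]
contact_force: [1.1, -0.8, 0.3]
finger_gap: 0.0917
grasp_force: 0.0
```

```bash
python3 - <<'E'
from h import *
p,r,s=pose(); print(p.round(4),r.as_matrix().round(3)[:, 1],s['joints'])
c=viewer.capture('wrist'); cv2.imwrite('pics/w0.png',c['image'])
print(-np.array(c['R']).T@c['t'])
for q in ['tray','tray_grip','deck_grip','deck_hinge','deck_lip']:
    for d in nets.spot_point('wrist',q)[:3]:
        if d['p']>.2: print(q,np.round(d['pixel']),round(d['p'],2),at_depth(c,d['pixel']).round(4))
t=viewer.capture('top'); cv2.imwrite('pics/top1.png',t['image'])
np.savez('w0.npz',**c); np.savez('top1.npz',**t)
E
```

```text
[ 0.6046 -0.107   0.2504] [-0.023 -1.     0.001] [-3.71612242e-01  2.36116617e-01  1.43711393e+00 -2.57967822e-04
  1.46698676e+00  1.22227430e+00]
[ 0.67147225 -0.10912898  0.42138873]
tray [143. 115.] 0.76 [0.7002 0.0649 0.0054]
tray_grip [278. 116.] 0.79 [ 0.6924 -0.0731  0.0617]
deck_hinge [247. 370.] 0.95 [ 0.6312 -0.0946  0.3552]
deck_hinge [ 81. 352.] 0.24 [ 0.6307 -0.059   0.3464]
deck_lip [478. 145.] 0.55 [ 0.6639 -0.2609  0.0189]
```

View pics/w0.png

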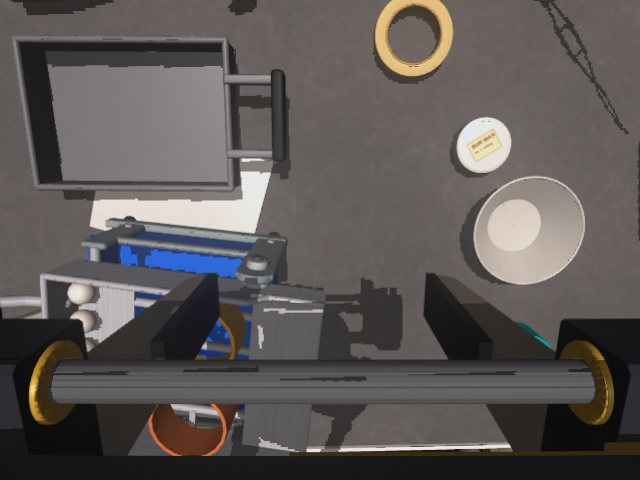

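The wrist view shows the tray handle at (279,116), the tape at (414,37), the tin at (484,145) and the bowl at (528,230). The deck lip is at (285,370).

```bash
cat >> h.py <<'E'
def cloud(c):
    v,u=np.mgrid[0:480,0:640]; z=np.asarray(c['range_z']).ravel()
    p=np.c_[u.ravel(),v.ravel()].astype(np.float64)[:,None]
    n=cv2.undistortPoints(p,np.array(c['K'],float),np.array([c['k1'],0,0,0,0],float))[:,0]
    X=(np.c_[n,np.ones(len(n))]*z[:,None]-np.array(c['t']))@np.array(c['R']); X[z==0]=np.nan
    return X.reshape(480,640,3)
def rect(P): return cv2.minAreaRect(P[:,:2].astype(np.float32)*1000)
E
python3 - <<'E'
from h import *
c=np.load('w0.npz'); X=cloud(c)
H=X[65:168,265:295].reshape(-1,3); H=H[(H[:,2]>.045)&(H[:,2]<.075)]
print('handle',rect(H),np.median(H[:,2]))
T=X[30:195,8:240].reshape(-1,3); T=T[(T[:,2]>.032)&(T[:,2]<.046)]; print('tray rim',rect(T))
B=X[170:290,465:590].reshape(-1,3);print('bowl h',np.nanpercentile(B[:,2],[90,95,99])); B=B[B[:,2]>.01]; print(rect(B))
S=X[80:180,450:520].reshape(-1,3); S=S[S[:,2]>.01]; print('tin',rect(S))
# top: tray/sep
t=np.load('top1.npz'); Y=cloud(t).reshape(-1,3)
D=Y[(Y[:,2]>.09)&(Y[:,2]<.17)&(Y[:,0]>.35)&(Y[:,0]<.62)&(Y[:,1]>-.16)&(Y[:,1]<.13)]
# lines: deck wall +x side from wrist
W=X[265:305,45:325].reshape(-1,3); W=W[(W[:,2]>.135)&(W[:,2]<.165)]
print('wall',len(W),cv2.fitLine(W[:,:2].astype(np.float32),cv2.DIST_HUBER,0,.01,.01).ravel(),W.min(0),W.max(0))
for q in ['deck_grip','deck_hinge','deck_lip']:
    pass
G=Y[(Y[:,2]>.11)&(Y[:,2]<.15)&(Y[:,0]>.42)&(Y[:,0]<.60)&(Y[:,1]>.135)&(Y[:,1]<.18)]
print('grip',rect(G),len(G),np.percentile(G[:,2],[10,50,90]))
p,r,s=pose()
E
```

```text
handle ((692.7139282226562, -69.25949096679688), (19.035932540893555, 74.87920379638672), 86.78825378417969) 0.06037615962686256
tray rim ((697.4411010742188, 60.714599609375), (197.70767211914062, 134.74305725097656), 88.05799102783203)
bowl h [0.03113641 0.03346595 0.03492527]
((603.6427001953125, -275.43231201171875), (193.8701629638672, 109.17726135253906), 55.678218841552734)
tin ((659.5808715820312, -266.1529846191406), (60.81729507446289, 52.82005310058594), 5.539282321929932)
wall 2197 [ 0.1348199   0.9908701   0.563766   -0.03459606] [ 0.55327796 -0.10838225  0.13500256] [0.58349213 0.09879144 0.15285086]
grip ((508.2443542480469, 152.189208984375), (34.7022819519043, 100.17953491210938), 89.35462951660156) 211 [0.12711023 0.13498245 0.13953261]
```

```bash
python3 - <<'E'
from h import *
go([.676,-.0715,.09],-92); go([.676,-.0715,.0295],-92)
E
```

```text
dpos [ 7.22 -3.96 15.94] rot [0.    0.    0.017]
dpos [ 7.22 -3.96 21.99] rot [0.    0.    0.017]
```

Call:
{"fn": "apply_moves", "kwargs": {"rotation": [[0, 0, 0.017], [0, 0, 0.017], [0, 0, 0.017], [0, 0, 0.017], [0, 0, 0.017], [0, 0, 0.017], [0, 0, 0.017], [0, 0, 0.017]], "delta_pos": [[2, -1.2, 2], [4, -2.3, 4], [6, -3.5, 6], [7.2, -3.95, 8.5], [7.2, -3.95, 11], [7.2, -3.95, 13], [7.2, -3.95, 14], [7.2, -3.95, 14]], "claw": [-0.2, -0.2, -0.2, -0.2, -0.2, -0.2, -0.2, -0.2]}}

```text
clock: 2.93
ee_pos: [0.674, -0.0711, 0.1063]
tool_rot: [-0.001, 1.0, -0.018, -0.003]
contact_force: [-0.7, -0.7, 0.0]
finger_gap: 0.0404
grasp_force: 0.0
```

```bash
python3 - <<'E'
from h import *
c=viewer.capture('wrist'); cv2.imwrite('pics/w1.png',c['image'])
p,r,s=pose(); print(p.round(4),r.as_matrix()[:,1].round(3),s['finger_gap'])
for d in nets.spot_point('wrist','tray_grip')[:2]: print(d,at_depth(c,d['pixel']).round(4))
X=cloud(c).reshape(-1,3); H=X[(X[:,2]>.054)&(X[:,2]<.066)&(X[:,0]>.64)&(X[:,0]<.75)&(X[:,1]<-.05)&(X[:,1]>-.095)]
print(rect(H),len(H))
go([.676,-.0715,.0295],-92)
E
```

```text
[ 0.6754 -0.0712  0.1087] [-0.036 -0.999 -0.   ] 0.03749094184305043
{'pixel': [319.8, 226.6], 'p': 0.72} [ 0.6953 -0.0715  0.0608]
((692.921875, -72.21443176269531), (10.793218612670898, 75.2157211303711), 88.10398864746094) 2636
dpos [-0.06  0.02  8.1 ] rot [ 0.    -0.001 -0.   ]
```

View pics/w1.png

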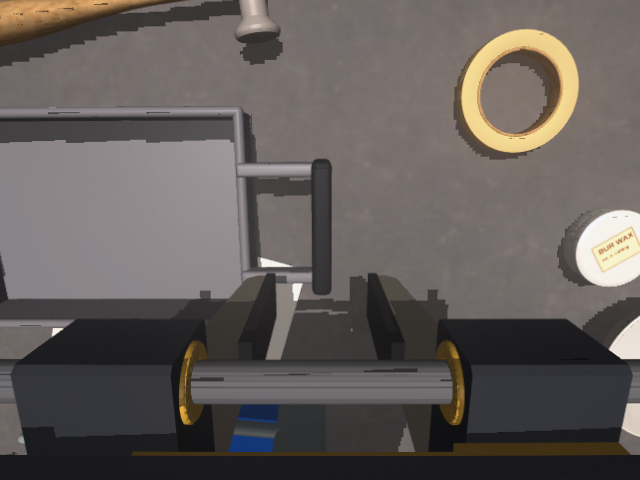

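The wrist view shows the handle bar at (320,226), centred on the finger line. I'll descend and close.

Call:
{"fn": "apply_moves", "kwargs": {"rotation": [[0, 0, 0], [0, 0, 0], [0, 0, 0], [0, 0, 0], [0, 0, 0], [0, 0, 0], [0, 0, 0], [0, 0, 0]], "delta_pos": [[0, 0.1, 2], [0, 0.1, 4.5], [0, 0.1, 6.5], [0, 0.1, 8], [0, 0.1, 8], [0, 0.1, 8], [0, 0.1, 8], [0, 0.1, 8]], "claw": [-0.2, -0.2, -0.2, -0.2, -0.2, -1, -1, -1], "force": 55}}

```text
clock: 3.7
ee_pos: [0.678, -0.0717, 0.032]
tool_rot: [0.001, 1.0, -0.017, 0.002]
contact_force: [0.4, -0.6, 0.4]
finger_gap: 0.0187
grasp_force: 0.0
```

Call:
{"fn": "apply_moves", "kwargs": {"rotation": [[0, 0, 0], [0, 0, 0], [0, 0, 0], [0, 0, 0], [0, 0, 0], [0, 0, 0], [0, 0, 0], [0, 0, 0]], "delta_pos": [[0, 0, 0], [0, 0, 0], [0, 0, 0], [0, 0, -1], [0, 0, -2], [0, 0, -4], [0, 0, -6], [0, 0, -8]], "claw": [-1, -1, -1, -1, -1, -1, -1, -1]}}

```text
clock: 4.37
ee_pos: [0.6758, -0.0711, 0.1104]
tool_rot: [0.0, 1.0, -0.017, -0.001]
contact_force: [0.4, -0.1, -2.5]
finger_gap: 0.0111
grasp_force: 55.0
```

```bash
python3 - <<'E'
from h import *
c=viewer.capture('wrist'); cv2.imwrite('pics/w2.png',c['image'])
p,r,s=pose(); print(p.round(4),r.as_matrix()[:,1].round(3),s['finger_gap'],s['grasp_force'],s['wrist_torque'])
X=cloud(c).reshape(-1,3); P=X[(X[:,0]>.6)&(X[:,0]<.78)&(X[:,1]<-.04)&(X[:,1]>-.09)&(X[:,2]<.17)]
print(np.nanpercentile(P[:,2],[50,80,95]))
T=X[(X[:,0]>.63)&(X[:,0]<.78)&(X[:,1]<.16)&(X[:,1]>-.02)&(X[:,2]>.04)&(X[:,2]<.16)]
A=np.c_[T[:,:2],np.ones(len(T))];print(len(T))
for lo in (-.02,.02,.06,.1): 
    q=T[(T[:,1]>lo)&(T[:,1]<lo+.04)]; print(lo,np.percentile(q[:,2],[10,50,95]).round(3) if len(q) else None)
go([.64,-.19,.17],-50); go([.61,-.20,.17],-8)
E
```

```text
[ 0.6787 -0.0718  0.1159] [-0.034 -0.999  0.002] 0.010534411533070534 54.9996292591095 [-0.34692253 -0.22084474 -0.18582967]
[0.11839844 0.13993422 0.15769768]
48533
-0.02 [0.083 0.084 0.121]
0.02 [0.083 0.084 0.12 ]
0.06 [0.083 0.083 0.085]
0.1 [0.083 0.083 0.085]
dpos [-3.43 11.95 -5.41] rot [ 0.004 -0.006 -0.732]
dpos [-6.4  13.05 -5.43] rot [ 0.006 -0.004 -1.465]
```

Call:
{"fn": "apply_moves", "kwargs": {"rotation": [[0, 0, 0], [0, 0, -0.05], [0, 0, -0.15], [0, 0, -0.25], [0, 0, -0.35], [0, 0, -0.45], [0, 0, -0.55], [0, 0, -0.65]], "delta_pos": [[0, 0.5, -2], [0, 1.5, -5], [-0.5, 3, -8], [-1, 5, -11], [-1.5, 7, -12.5], [-2, 9, -12.5], [-3, 11, -12.5], [-4, 13, -12.5]], "claw": [-1, -1, -1, -1, -1, -1, -1, -1]}}

```text
clock: 5.08
ee_pos: [0.6316, -0.2007, 0.2346]
tool_rot: [0.0, 0.952, 0.306, 0.0]
contact_force: [-1.0, 1.1, -2.6]
finger_gap: 0.0106
grasp_force: 55.0
```

```bash
python3 - <<'E'
from h import *
p,r,s=pose(); print(p.round(4),s['finger_gap'])
go([.60,-.2178,.24],-7.8)
E
```

```text
[ 0.6316 -0.2007  0.2346] 0.010610896898135812
dpos [-3.56 -0.44 -0.54] rot [ 0.001  0.    -0.814]
```

Call:
{"fn": "apply_moves", "kwargs": {"rotation": [[0, 0, -0.11], [0, 0, -0.22], [0, 0, -0.33], [0, 0, -0.44], [0, 0, -0.55], [0, 0, -0.66], [0, 0, -0.76], [0, 0, -0.814]], "delta_pos": [[-0.5, 0, 0], [-1, -0.1, 0], [-1.5, -0.2, 0], [-2, -0.3, 0], [-2.5, -0.4, 0], [-3, -0.4, 0], [-3.6, -0.4, 0], [-3.6, -0.4, 0]], "claw": [-1, -1, -1, -1, -1, -1, -1, -1]}}

```text
clock: 5.75
ee_pos: [0.5995, -0.2178, 0.2342]
tool_rot: [-0.0, 0.754, 0.657, -0.0]
contact_force: [-0.6, 0.6, -2.9]
finger_gap: 0.0105
grasp_force: 55.0
```

```bash
python3 - <<'E'
from h import *
c=viewer.capture('top'); cv2.imwrite('pics/top2.png',cv2.resize(c['image'][140:360,240:560],(800,550)))
p,r,s=pose(); print(p.round(4),r.as_matrix()[:,1].round(3),s['finger_gap'])
X=cloud(c).reshape(-1,3); T=X[(X[:,2]>.17)&(X[:,2]<.25)&(X[:,0]<.56)&(X[:,0]>.3)&(X[:,1]>-.35)&(X[:,1]<-.05)]
print(rect(T),np.percentile(T[:,2],[10,50,95]))
go([.60,-.2178,.24],-7.8);go([.60,-.2178,.088],-7.8)
E
```

```text
[ 0.5998 -0.2176  0.2342] [ 0.991 -0.136 -0.   ] 0.01063662290382106
((475.7320251464844, -185.05152893066406), (133.2572479248047, 177.9605255126953), 82.08234405517578) [0.20267521 0.20780446 0.24523722]
dpos [-0.02  0.02 -0.58] rot [-0.  0.  0.]
dpos [-0.02  0.02 14.62] rot [-0.  0.  0.]
```

View pics/top2.png

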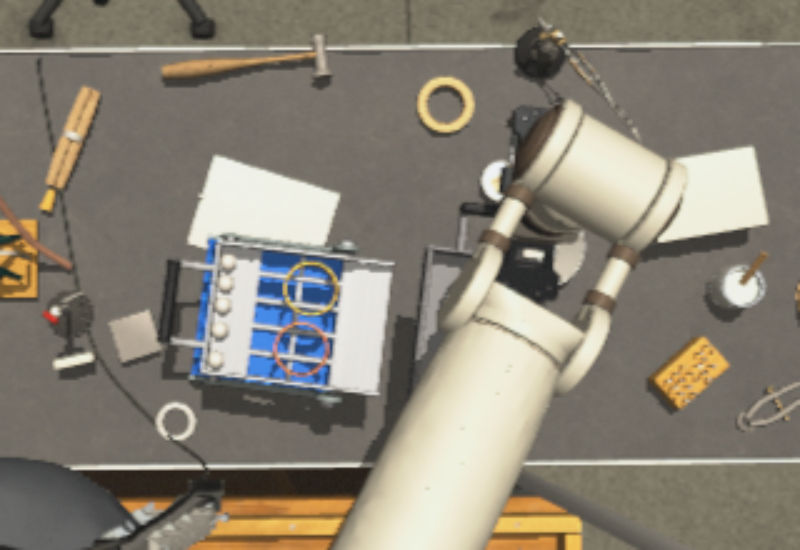

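The tray is level and aligned, clear of the lip at crop (390,320). The bowl is partly under the gripper. I'll descend, then slide in under the lip.

Call:
{"fn": "apply_moves", "kwargs": {"rotation": [[0, 0, 0], [0, 0, 0], [0, 0, 0], [0, 0, 0], [0, 0, 0], [0, 0, 0], [0, 0, 0], [0, 0, 0]], "delta_pos": [[0, 0, 3], [0, 0, 6], [0, 0, 9], [0, 0, 12], [0, 0, 14], [0, 0, 14.6], [1, 0, 14.6], [2, 0, 14.6]], "claw": [-1, -1, -1, -1, -1, -1, -1, -1]}}

```text
clock: 6.47
ee_pos: [0.6038, -0.1973, 0.0896]
tool_rot: [0.001, 0.756, 0.655, 0.0]
contact_force: [0.0, 0.1, -1.4]
finger_gap: 0.0104
grasp_force: 55.0
```

Call:
{"fn": "apply_moves", "kwargs": {"rotation": [[0, 0, 0], [0, 0, 0], [0, 0, 0], [0, 0, 0], [0, 0, 0], [0, 0, 0], [0, 0, 0], [0, 0, 0]], "delta_pos": [[1, 0, 0], [2, 0, 0.5], [3, 0, 2], [3, 0, 3.5], [3, 0, 4.5], [3, 0, 5], [3, 0, 5], [3, 0, 5]], "claw": [-1, -1, -1, -1, -1, -1, -1, -1]}}

```text
clock: 7.13
ee_pos: [0.6076, -0.168, 0.039]
tool_rot: [0.0, 0.755, 0.655, 0.0]
contact_force: [1.2, -0.4, -1.7]
finger_gap: 0.0104
grasp_force: 55.0
```

```bash
python3 - <<'E'
from h import *
c=viewer.capture('wrist'); cv2.imwrite('pics/w3.png',c['image'])
p,r,s=pose(); print(p.round(4),r.as_matrix()[:,1].round(3),s['contact_force'])
go([.6068,-.1682,.032],-7.8)
X=cloud(c); np.save('x3.npy',X)
E
```

```text
[ 0.6079 -0.1682  0.0395] [ 0.99  -0.141  0.002] [ 0.39851684 -0.34744541 -2.21169974]
dpos [-0.01 -0.12  0.75] rot [ 0.002  0.001 -0.005]
```

View pics/w3.png

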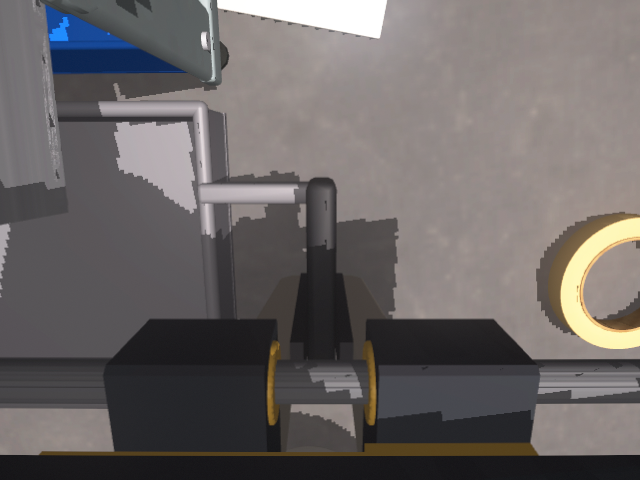

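The tray's +y rim at row 105 is just short of the stand (row 80), with the lip overhanging at left. I'll lower the last 7 mm and measure the gap.

Call:
{"fn": "apply_moves", "kwargs": {"rotation": [[0, 0, 0], [0, 0, 0], [0, 0, 0], [0, 0, 0], [0, 0, 0]], "delta_pos": [[0, 0, 0.3], [0, 0, 0.6], [0, 0, 0.8], [0, 0, 0.8], [0, 0, 0.8]], "claw": [-1, -1, -1, -1, -1]}}

```text
clock: 7.6
ee_pos: [0.6077, -0.1681, 0.0313]
tool_rot: [0.0, 0.755, 0.655, 0.0]
contact_force: [-1.4, -1.5, 2.5]
finger_gap: 0.0107
grasp_force: 55.0
```

```bash
python3 - <<'E'
from h import *
c=viewer.capture('wrist'); cv2.imwrite('pics/w4.png',c['image'])
p,r,s=pose(); print(p.round(4),s['contact_force'])
X=cloud(c); o=np.array([.496,.0377]); a=np.radians(-7.75); ex=np.array([np.cos(a),np.sin(a)]); ey=np.array([-ex[1],ex[0]])
S=np.stack([(X[...,:2]-o)@ex,(X[...,:2]-o)@ey,X[...,2]],-1)*1000
for name,m in (('rim',(S[...,2]>30)&(S[...,2]<50)&(abs(S[...,0])<92)&(S[...,0]>55)&(S[...,1]<-90)),('stand',(S[...,2]>60)&(S[...,2]<125)&(S[...,0]>60)&(S[...,0]<105)&(S[...,1]<-70)&(S[...,1]>-130)&(abs(S[...,0]-88)<9))):
    q=S[m]; print(name,len(q),np.percentile(q,[1,5,95,99],axis=0).round(1).tolist() if len(q) else '')
print(S[60:125:4,150].round(0).tolist())
E
```

```text
[ 0.6077 -0.1682  0.0313] [-0.55648219 -0.54645796  2.71332896]
rim 3607 [[55.5, -191.9, 30.5], [57.4, -178.4, 32.5], [91.7, -90.6, 46.8], [91.9, -90.4, 49.3]]
stand 4058 [[87.8, -97.0, 60.6], [88.7, -96.8, 62.8], [91.8, -84.4, 112.9], [92.0, -81.5, 116.8]]
[[70.0, -91.0, 26.0], [67.0, -91.0, 18.0], [63.0, -90.0, 7.0], [59.0, -91.0, -3.0], [59.0, -93.0, -0.0], [59.0, -94.0, -1.0], [59.0, -96.0, -1.0], [59.0, -98.0, 0.0], [59.0, -100.0, -0.0], [58.0, -102.0, -1.0], [58.0, -103.0, 0.0], [75.0, -109.0, 42.0], [75.0, -110.0, 43.0], [75.0, -112.0, 42.0], [74.0, -113.0, 40.0], [63.0, -113.0, 15.0], [59.0, -115.0, 4.0]]
```

Call:
{"fn": "apply_moves", "kwargs": {"rotation": [[0, 0, 0], [0, 0, 0], [0, 0, 0], [0, 0, 0], [0, 0, 0], [0, 0, 0], [0, 0, 0], [0, 0, 0]], "delta_pos": [[0.2, 0, 0], [0.4, 0, 0], [0.5, 0, 0], [0.5, 0, 0], [0.5, 0, 0], [0.5, 0, 0], [0.5, 0, 0], [0.5, 0, 0]], "claw": [-1, -1, -1, -1, -0.3, -0.3, -0.3, -0.3]}}

```text
clock: 8.32
ee_pos: [0.6074, -0.1622, 0.0297]
tool_rot: [-0.001, 0.755, 0.656, -0.0]
contact_force: [0.1, -0.5, 0.3]
finger_gap: 0.0319
grasp_force: 0.0
```

Call:
{"fn": "apply_moves", "kwargs": {"rotation": [[0, 0, 0], [0, 0, 0], [0, 0, 0], [0, 0, 0], [0, 0, 0], [0, 0, 0], [0, 0, 0], [0, 0, 0]], "delta_pos": [[0, 0, -1], [0, 0, -3], [0, 0, -6], [0, 0, -9], [0, 0, -12], [0, 0, -16], [0, 0, -20], [0, 0, -24]], "claw": [-0.3, -0.3, -0.3, -0.3, -0.3, -0.3, -0.3, -0.3]}}

```text
clock: 8.98
ee_pos: [0.6075, -0.1624, 0.273]
tool_rot: [-0.0, 0.755, 0.656, 0.0]
contact_force: [0.4, -0.4, -1.0]
finger_gap: 0.0324
grasp_force: 0.0
```

```bash
python3 - <<'E'
from h import *
p,r,s=pose(); print(p.round(4),s['finger_gap'],s['joints'])
for y in (82.25,-97.75): go([.50,.125,.28],y)
E
```

```text
[ 0.6075 -0.1624  0.273 ] 0.03241731479369184 [-4.53244205e-01  2.66003102e-01  1.35756723e+00  2.44350817e-04
  1.51796716e+00 -3.12270208e-01]
dpos [ 26.95 -14.68  -0.69] rot [ 0.    -0.    -1.577]
dpos [ 26.95 -14.68  -0.69] rot [-0.    -0.     1.565]
```

Call:
{"fn": "apply_moves", "kwargs": {"rotation": [[0, 0, -0.12], [0, 0, -0.24], [0, 0, -0.36], [0, 0, -0.48], [0, 0, -0.6], [0, 0, -0.72], [0, 0, -0.84], [0, 0, -0.96]], "delta_pos": [[3, -1, 0], [6, -3, 0], [9, -4.5, 0], [12, -6, 0], [15, -7.5, 0], [18, -9, 0], [21, -11, 0], [24, -12.5, 0]], "claw": [-0.15, -0.15, -0.15, -0.15, -0.15, -0.15, -0.15, -0.15]}}

```text
clock: 9.65
ee_pos: [0.5166, 0.094, 0.2712]
tool_rot: [0.0, 0.364, 0.931, 0.0]
contact_force: [-0.0, -0.5, -0.7]
finger_gap: 0.0389
grasp_force: 0.0
```

```bash
python3 - <<'E'
from h import *
go([.51,.153,.22],82.25)
E
```

```text
dpos [4.49 3.89 5.13] rot [ 0.     0.    -0.611]
```

Call:
{"fn": "apply_moves", "kwargs": {"rotation": [[0, 0, -0.12], [0, 0, -0.24], [0, 0, -0.36], [0, 0, -0.48], [0, 0, -0.58], [0, 0, -0.611], [0, 0, -0.611]], "delta_pos": [[1, 1, 0], [2, 2, 0], [3.5, 3, 1], [4.5, 3.9, 3], [4.5, 3.9, 5], [4.5, 3.9, 5], [4.5, 3.9, 5]], "claw": [-0.15, -0.15, -0.15, -0.15, -0.15, -0.15, -0.15]}}

```text
clock: 10.23
ee_pos: [0.5105, 0.1519, 0.2196]
tool_rot: [-0.001, 0.07, 0.998, -0.0]
contact_force: [-0.0, 0.8, 0.8]
finger_gap: 0.0389
grasp_force: 0.0
```

```bash
python3 - <<'E'
from h import *
c=viewer.capture('wrist'); cv2.imwrite('pics/w5.png',c['image'])
p,r,s=pose(); print(p.round(4),r.as_matrix()[:,1].round(3),s['finger_gap'])
for d in nets.spot_point('wrist','deck_grip')[:2]: print(d,at_depth(c,d['pixel']).round(4))
X=cloud(c).reshape(-1,3); H=X[(X[:,2]>.11)&(X[:,2]<.15)&(X[:,0]>.44)&(X[:,0]<.58)&(X[:,1]<.185)&(X[:,1]>.135)]
print(rect(H),len(H),np.percentile(H[:,2],[50,95,99]))
t=viewer.capture('top')
for q in ('tray','tray_grip'):
  for d in nets.spot_point('top',q)[:2]: print(q,d,at_depth(t,d['pixel']).round(4))
E
```

```text
[0.5114 0.1517 0.2207] [0.141 0.99  0.   ] 0.038978124584475644
{'pixel': [330.2, 244.9], 'p': 0.76} [0.51   0.1573 0.1386]
{'pixel': [241.1, 282.8], 'p': 0.2} [0.532  0.0922 0.124 ]
((510.10858154296875, 147.89767456054688), (37.45714569091797, 100.03915405273438), 82.9287338256836) 4199 [0.13721519 0.13954103 0.14035564]
tray {'pixel': [396.7, 269.7], 'p': 0.66} [ 0.4805 -0.123   0.0028]
tray_grip {'pixel': [404.0, 229.9], 'p': 0.95} [ 0.6068 -0.1463  0.0192]
```

View pics/w5.png

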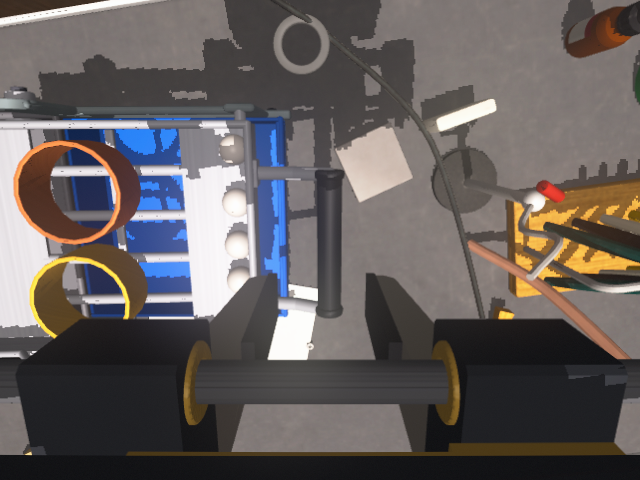

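The wrist view shows the grip bar at (330,245), running rows 172–315. The five-ball row at column 235 has four visible. The brass (90,300) and copper (77,192) bangles are on the rods. I'll descend onto the bar.

Call:
{"fn": "apply_moves", "kwargs": {"rotation": [[0, 0, 0], [0, 0, 0], [0, 0, 0], [0, 0, 0], [0, 0, 0], [0, 0, 0], [0, 0, 0], [0, 0, 0]], "delta_pos": [[0, 0.5, 2], [0, 0.5, 5], [0, 0.5, 8], [0, 0.5, 10], [0, 0.5, 10.7], [0, 0.5, 10.7], [0, 0.5, 10.7], [0, 0.5, 10.7]], "claw": [-0.15, -0.15, -0.15, -0.15, -0.15, -0.15, -1, -1], "force": 20}}

```text
clock: 11.15
ee_pos: [0.514, 0.1566, 0.1157]
tool_rot: [0.002, 0.07, 0.998, 0.0]
contact_force: [0.1, 1.0, -0.4]
finger_gap: 0.0275
grasp_force: 0.0
```

Call:
{"fn": "apply_moves", "kwargs": {"rotation": [[0, 0, 0], [0, 0, 0], [0, 0, 0], [0, 0, 0], [0, 0, 0], [0, 0, 0]], "delta_pos": [[0, 0, 0], [0, 0, 0], [0, 0, 0], [0, 0, 0], [0, 0, 0], [0, 0, 0]], "claw": [-1, -1, -1, -1, -1, -1]}}

```text
clock: 11.65
ee_pos: [0.5136, 0.1567, 0.1151]
tool_rot: [0.001, 0.07, 0.998, 0.0]
contact_force: [-0.7, 0.4, 5.4]
finger_gap: 0.0153
grasp_force: 20.0
```

```bash
python3 - <<'E'
from h import *
p,r,s=pose(); print(p.round(4),r.as_matrix().round(3).tolist(),s['finger_gap'],s['grasp_force'],np.round(s['contact_force'],1))
R=.202; z0=p[2]+.0187-.112; f0=np.arcsin(z0/R); print('phi0',f0)
for th in (.05,.1,.15,.2,.25,.3,.34,.4,.5,.6,.7,.8,.9,.95): print(th,np.round([100*R*(np.cos(f0+th)-np.cos(f0)),-100*R*(np.sin(f0+th)-np.sin(f0))],2))
E
```

```text
[0.5136 0.1567 0.1151] [[-0.99, 0.14, 0.003], [0.14, 0.99, 0.0], [-0.003, 0.001, -1.0]] 0.01531579046580206 19.999396204948425 [-0.7  0.4  5.4]
phi0 0.10821001720452217
0.05 [-0.13 -1.  ]
0.1 [-0.32 -1.99]
0.15 [-0.55 -2.98]
0.2 [-0.83 -3.95]
0.25 [-1.16 -4.9 ]
0.3 [-1.54 -5.84]
0.34 [-1.88 -6.57]
0.4 [-2.43 -7.65]
0.5 [-3.5  -9.36]
0.6 [ -4.74 -10.96]
0.7 [ -6.13 -12.42]
0.8 [ -7.66 -13.74]
0.9 [ -9.31 -14.91]
0.95 [-10.18 -15.42]
```

Call:
{"fn": "apply_moves", "kwargs": {"rotation": [[0, 0, 0], [0, 0, 0], [0, 0, 0], [0, 0, 0], [0, 0, 0], [0, 0, 0], [0, 0, 0], [0, 0, 0]], "delta_pos": [[0, -0.06, -0.5], [0, -0.13, -1], [0, -0.22, -1.5], [0, -0.32, -2], [0, -0.43, -2.5], [0, -0.55, -3], [0, -0.68, -3.5], [0, -0.83, -3.95]], "claw": [-1, -1, -1, -1, -1, -1, -1, -1]}}

```text
clock: 12.32
ee_pos: [0.5125, 0.1499, 0.1537]
tool_rot: [0.002, 0.071, 0.998, 0.002]
contact_force: [6.1, 6.5, -2.6]
finger_gap: 0.0154
grasp_force: 20.0
```

```bash
python3 - <<'E'
from h import *
p,r,s=pose(); print(p.round(4),s['finger_gap'],np.round(s['contact_force'],1))
c=viewer.capture('top'); cv2.imwrite('pics/top3.png',cv2.resize(c['image'][200:320,280:440],(800,600)))
for d in nets.spot_point('top','ball_0_center'): print(np.round(d['pixel']),round(d['p'],2))
w=viewer.capture('wrist'); cv2.imwrite('pics/w6.png',w['image'])
for d in nets.spot_point('wrist','ball_0_center'): print('w',np.round(d['pixel']),round(d['p'],2),at_depth(w,d['pixel']).round(3))
for q in ('bangle_0_mid','bangle_1_mid'):
  for d in nets.spot_point('wrist',q)[:2]: print(q,np.round(d['pixel']),round(d['p'],2))
E
```

```text
[0.5125 0.1499 0.1537] 0.015409035071789277 [ 6.1  6.5 -2.6]
w [145. 149.] 0.63 [0.44  0.084 0.148]
bangle_0_mid [ 10. 343.] 0.84
bangle_0_mid [323. 302.] 0.24
```

View pics/w6.png

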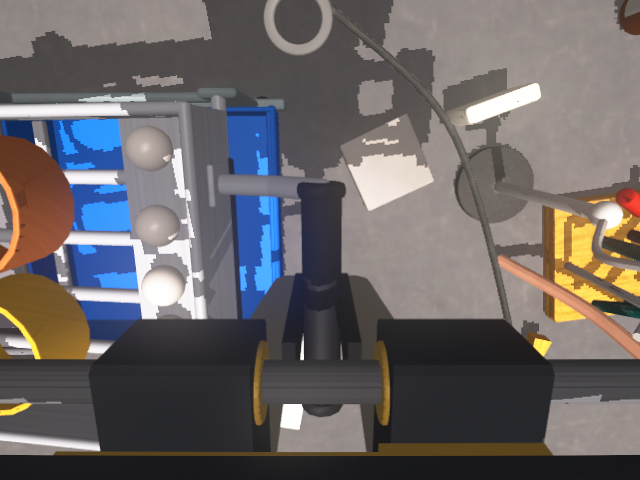

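The balls at (150,150), (158,225) and (163,286) are still on the feed plate and just starting to roll. The bangles are in place. I'll raise a bit more, to about 0.28.

Call:
{"fn": "apply_moves", "kwargs": {"rotation": [[0, 0, 0], [0, 0, 0], [0, 0, 0], [0, 0, 0], [0, 0, 0], [0, 0, 0], [0, 0, 0], [0, 0, 0]], "delta_pos": [[0, -0.1, -0.3], [0, -0.2, -0.6], [0, -0.3, -0.9], [0, -0.43, -1.2], [0, -0.56, -1.5], [0, -0.56, -1.5], [0, -0.56, -1.5], [0, -0.56, -1.5]], "claw": [-1, -1, -1, -1, -1, -1, -1, -1]}}

```text
clock: 13.28
ee_pos: [0.5119, 0.1451, 0.169]
tool_rot: [0.002, 0.07, 0.998, 0.003]
contact_force: [4.3, 7.8, -1.2]
finger_gap: 0.0155
grasp_force: 20.0
```

Call:
{"fn": "apply_moves", "kwargs": {"rotation": [[0, 0, 0], [0, 0, 0], [0, 0, 0], [0, 0, 0], [0, 0, 0], [0, 0, 0], [0, 0, 0], [0, 0, 0]], "delta_pos": [[0, 0, 0], [0, 0, 0], [0, 0, 0], [0, 0, 0], [0, 0, 0], [0, 0, 0], [0, 0, 0], [0, 0, 0]], "claw": [-1, -1, -1, -1, -1, -1, -1, -1]}}

```text
clock: 13.95
ee_pos: [0.5119, 0.1451, 0.169]
tool_rot: [0.002, 0.07, 0.998, 0.003]
contact_force: [5.0, 8.0, -0.8]
finger_gap: 0.0153
grasp_force: 20.0
```

```bash
python3 - <<'E'
from h import *
p,r,s=pose(); print(p.round(4),np.round(s['contact_force'],1),'theta',np.arcsin((p[2]+.0187-.112)/.202)-.108)
c=viewer.capture('top'); a=cv2.resize(c['image'][210:330,300:420],(400,400),interpolation=cv2.INTER_CUBIC)
s=viewer.capture('scene'); b=cv2.resize(s['image'][210:310,250:350],(400,400),interpolation=cv2.INTER_CUBIC)
w=viewer.capture('wrist')['image'][0:320,0:320]
cv2.imwrite('pics/c1.png',np.hstack([a[:, :],b])); cv2.imwrite('pics/w7.png',w)
print([ (np.round(d['pixel']),round(d['p'],2)) for d in nets.spot_point('wrist','ball_0_center')])
E
```

```text
[0.5119 0.1451 0.169 ] [ 5.   8.  -0.8] theta 0.27610772472326883
[(array([136., 132.]), 0.72)]
```

View pics/c1.png

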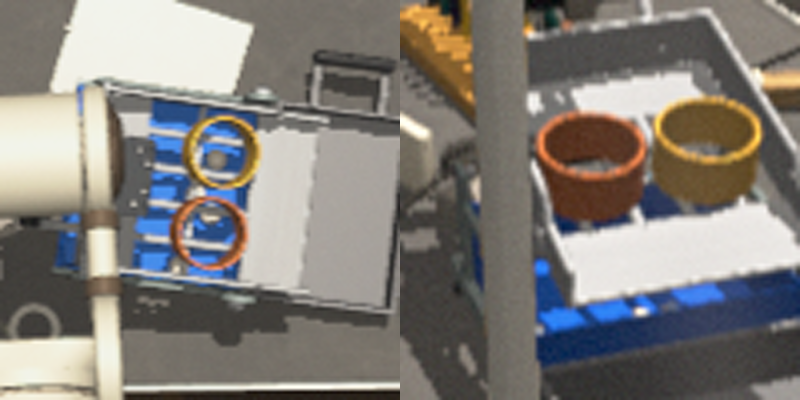

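Both bangles are still on the deck and most balls are through; the white spots are now in the pan, e.g. left panel (217,158) inside the brass ring. I'll check numerically for any ball left on the deck.

```bash
cat >> h.py <<'E'
def balls():
    p,r,s=pose(); th=np.arcsin((p[2]+.0187-.112)/.202)-.108; sl=th-.06
    o=np.array([.4845,-.044]); a=np.radians(-7.75); ex=np.array([np.cos(a),np.sin(a)]); ey=np.array([-ex[1],ex[0]])
    print('theta',th.round(3),np.round(s['contact_force'],1))
    for cam in ('wrist','scene','top'):
        c=viewer.capture(cam); im=c['image'].astype(int); X=cloud(c)
        S=np.stack([(X[...,:2]-o)@ex,(X[...,:2]-o)@ey,X[...,2]-.112],-1)*1000
        u=S[...,1]*np.cos(sl)+S[...,2]*np.sin(sl); v=-S[...,1]*np.sin(sl)+S[...,2]*np.cos(sl)
        sat=im.max(2)-im.min(2)
        for nm,m in (('deck',(v>6)&(v<26)&(u>-50)&(u<143)&(abs(S[...,0])<72)&(sat<25)),('pan',(S[...,2]>-100)&(S[...,2]<-72)&(sat<25)&(abs(S[...,0])<83)&(S[...,1]>-8)&(S[...,1]<162))):
            n,l,st,ce=cv2.connectedComponentsWithStats(m.astype(np.uint8))
            for i in range(1,n):
                if st[i,4]>(25 if cam=='wrist' else 5):
                    k=l==i; print(cam,nm,st[i,4],ce[i].round(),'x',np.median(S[...,0][k]).round(),'along',np.median(u[k]).round(),'h',np.median(v[k]).round())
E
python3 -c "
from h import *
balls()
w=viewer.capture('wrist')
for d in nets.spot_point('wrist','ball_0_center'): print(d,at_depth(w,d['pixel']))
"
```

```text
theta 0.276 [ 4.9  8.3 -0.1]
wrist pan 185 [129. 131.] x -72.0 along 29.0 h -94.0
wrist pan 517 [115. 199.] x -21.0 along 11.0 h -92.0
wrist pan 337 [134. 218.] x -5.0 along 25.0 h -94.0
wrist pan 695 [128. 257.] x 27.0 along 15.0 h -93.0
top pan 29 [365. 258.] x 31.0 along 10.0 h -95.0
top pan 12 [352. 289.] x -71.0 along 36.0 h -101.0
{'pixel': [136.2, 132.6], 'p': 0.71} [0.4297714  0.06492788 0.13362299]
```

Call:
{"fn": "apply_moves", "kwargs": {"rotation": [[0, 0, 0], [0, 0, 0], [0, 0, 0], [0, 0, 0], [0, 0, 0], [0, 0, 0], [0, 0, 0], [0, 0, 0]], "delta_pos": [[0, -0.14, -0.3], [0, -0.28, -0.6], [0, -0.42, -0.9], [0, -0.56, -1.2], [0, -0.65, -1.4], [0, -0.65, -1.4], [0, -0.65, -1.4], [0, -0.65, -1.4]], "claw": [-1, -1, -1, -1, -1, -1, -1, -1]}}

```text
clock: 15.07
ee_pos: [0.5111, 0.1394, 0.1835]
tool_rot: [0.002, 0.07, 0.998, 0.004]
contact_force: [4.9, 11.2, 1.8]
finger_gap: 0.0151
grasp_force: 20.0
```

```bash
python3 - <<'E'
from h import *
balls()
w=viewer.capture('wrist')['image']; s=viewer.capture('scene')['image']; t=viewer.capture('top')['image']
I=cv2.INTER_CUBIC
L=cv2.resize(w[60:480,0:280],(400,600),interpolation=I)
R=np.vstack([cv2.resize(s[215:305,245:365],(400,300),interpolation=I),cv2.resize(t[225:315,320:440],(400,300),interpolation=I)])
cv2.imwrite('pics/c2.png',np.hstack([L,R]))
E
```

```text
theta 0.355 [ 4.9 11.2  1.8]
wrist pan 152 [143. 131.] x -72.0 along 21.0 h -96.0
wrist pan 470 [130. 197.] x -21.0 along 4.0 h -92.0
wrist pan 308 [148. 215.] x -5.0 along 17.0 h -95.0
wrist pan 606 [142. 253.] x 28.0 along 7.0 h -94.0
top pan 30 [364. 258.] x 31.0 along 3.0 h -93.0
top pan 9 [362. 275.] x -23.0 along 4.0 h -92.0
top pan 16 [353. 289.] x -72.0 along 26.0 h -100.0
```

View pics/c2.png

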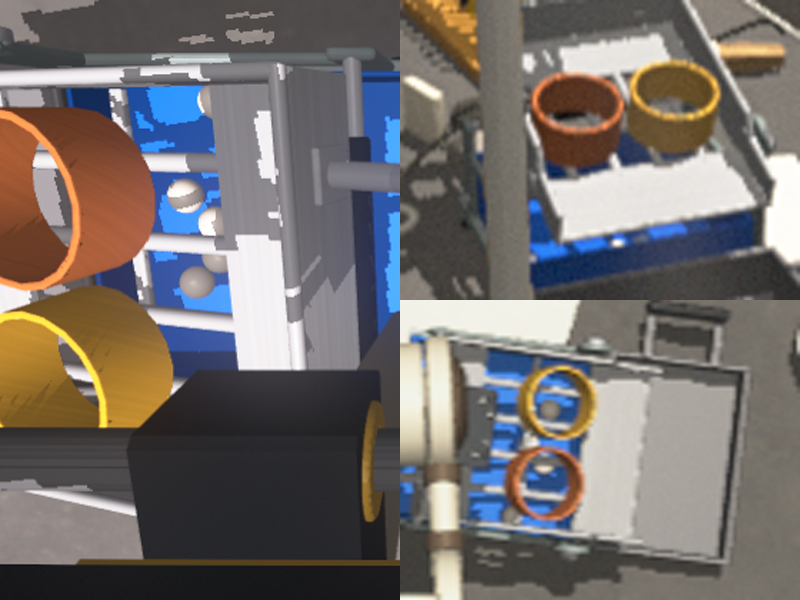

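The wrist crop (left) shows five white balls in the blue pan, at (207,100), (185,195), (210,220), (215,262) and (197,282). The feed plate is empty and both bangles are still on the deck over the tray. I'll tip on up slowly.

Call:
{"fn": "apply_moves", "kwargs": {"rotation": [[0, 0, 0], [0, 0, 0], [0, 0, 0], [0, 0, 0], [0, 0, 0], [0, 0, 0], [0, 0, 0], [0, 0, 0]], "delta_pos": [[0, -0.05, -0.35], [0, -0.2, -0.7], [0, -0.35, -1], [0, -0.55, -1.35], [0, -0.75, -1.7], [0, -0.93, -2], [0, -1.1, -2.3], [0, -1.28, -2.58]], "claw": [-1, -1, -1, -1, -1, -1, -1, -1]}}

```text
clock: 16.03
ee_pos: [0.5093, 0.1261, 0.2093]
tool_rot: [0.002, 0.07, 0.998, 0.003]
contact_force: [4.2, 9.5, 1.9]
finger_gap: 0.0153
grasp_force: 20.0
```

Call:
{"fn": "apply_moves", "kwargs": {"rotation": [[0, 0, 0], [0, 0, 0], [0, 0, 0], [0, 0, 0], [0, 0, 0], [0, 0, 0], [0, 0, 0], [0, 0, 0]], "delta_pos": [[0, -0.14, -0.2], [0, -0.28, -0.4], [0, -0.43, -0.6], [0, -0.58, -0.8], [0, -0.73, -1], [0, -0.88, -1.2], [0, -1.04, -1.4], [0, -1.21, -1.62]], "claw": [-1, -1, -1, -1, -1, -1, -1, -1]}}

```text
clock: 16.7
ee_pos: [0.5078, 0.1149, 0.2261]
tool_rot: [0.003, 0.07, 0.998, 0.004]
contact_force: [4.2, 11.0, 4.9]
finger_gap: 0.0153
grasp_force: 20.0
```

```bash
cat >> h.py <<'E'
def rings():
    p,r,s=pose(); print(p.round(4),'gap',s['finger_gap'],np.round(s['contact_force'],1))
    o=np.array([.4845,-.044]); a=np.radians(-7.75); ex=np.array([np.cos(a),np.sin(a)]); ey=np.array([-ex[1],ex[0]])
    for cam in ('top','scene'):
        c=viewer.capture(cam); X=cloud(c); h=cv2.cvtColor(c['image'],cv2.COLOR_BGR2HSV).astype(int)
        S=np.stack([(X[...,:2]-o)@ex,(X[...,:2]-o)@ey-85,X[...,2]],-1)*1000; S[...,1]+=85*999
        S[...,1]=((X[...,:2]-o)@ey)*1000-85
        box=(abs(S[...,0])<130)&(S[...,1]>-300)&(S[...,1]<70)
        for nm,lo,hi in (('copper',3,14),('brass',17,30)):
            m=box&(h[...,0]>=lo)&(h[...,0]<=hi)&(h[...,1]>110)&(h[...,2]>70)
            q=S[m]
            if len(q)>8: print(cam,nm,len(q),'x,y,z med',np.nanmedian(q,0).round(),'lo',np.nanpercentile(q,5,axis=0).round(),'hi',np.nanpercentile(q,95,axis=0).round())
E
python3 -c "
from h import *
rings()"
```

```text
[0.5078 0.1149 0.2261] gap 0.01532351049144896 [ 4.2 11.   4.9]
top copper 269 x,y,z med [-36. -81. 138.] lo [ -64. -103.  112.] hi [-10. -44. 162.]
top brass 289 x,y,z med [ 34. -80. 139.] lo [   7. -105.  112.] hi [ 62. -46. 162.]
scene copper 466 x,y,z med [-35. -86. 135.] lo [ -65. -114.  110.] hi [ -7. -54. 159.]
scene brass 469 x,y,z med [ 37. -83. 136.] lo [   5. -115.  111.] hi [ 65. -54. 160.]
```

Call:
{"fn": "apply_moves", "kwargs": {"rotation": [[0, 0, 0], [0, 0, 0], [0, 0, 0], [0, 0, 0], [0, 0, 0], [0, 0, 0], [0, 0, 0], [0, 0, 0]], "delta_pos": [[0, -0.1, -0.2], [0, -0.24, -0.4], [0, -0.4, -0.6], [0, -0.55, -0.8], [0, -0.72, -1], [0, -0.9, -1.15], [0, -1.08, -1.3], [0, -1.26, -1.49]], "claw": [-1, -1, -1, -1, -1, -1, -1, -1]}}

```text
clock: 17.47
ee_pos: [0.5061, 0.1024, 0.2414]
tool_rot: [0.003, 0.07, 0.998, 0.004]
contact_force: [3.4, 11.4, 6.0]
finger_gap: 0.0157
grasp_force: 20.0
```

```bash
python3 -c "
from h import *
rings()"
```

```text
[0.5061 0.1024 0.2414] gap 0.015721249817327136 [ 3.4 11.4  6. ]
top copper 324 x,y,z med [ -32. -211.   41.] lo [ -59. -238.    2.] hi [  -5. -185.   71.]
top brass 332 x,y,z med [  31. -211.   42.] lo [   4. -237.    6.] hi [  58. -186.   72.]
scene copper 476 x,y,z med [ -37. -226.   59.] lo [ -61. -241.   22.] hi [  -7. -202.   72.]
scene brass 476 x,y,z med [  27. -225.   60.] lo [   3. -241.   19.] hi [  58. -195.   74.]
```

Call:
{"fn": "apply_moves", "kwargs": {"rotation": [[0, 0, 0], [0, 0, 0], [0, 0, 0], [0, 0, 0], [0, 0, 0], [0, 0, 0]], "delta_pos": [[0, 0, 0], [0, 0, 0], [0, 0, 0], [0, 0, 0], [0, 0, 0], [0, 0, 0]], "claw": [-1, -1, -1, -1, -1, -1]}}

```text
clock: 18.07
ee_pos: [0.5061, 0.1024, 0.2415]
tool_rot: [0.003, 0.07, 0.998, 0.004]
contact_force: [3.0, 10.3, 6.7]
finger_gap: 0.0151
grasp_force: 20.0
```

```bash
python3 -c "
from h import *
rings()
c=viewer.capture('top'); X=cloud(c)
o=np.array([.4845,-.044]); a=np.radians(-7.75); ex=np.array([np.cos(a),np.sin(a)]); ey=np.array([-ex[1],ex[0]])
S=np.stack([(X[...,:2]-o)@ex,(X[...,:2]-o)@ey-.085,X[...,2]],-1)*1000
m=(abs(S[...,0])<100)&(S[...,1]<-120)&(S[...,1]>-270)&(S[...,2]>30)&(S[...,2]<50)
print(np.nanpercentile(S[m],[2,98],axis=0).round())
"
```

```text
[0.5061 0.1024 0.2415] gap 0.015084210176741332 [ 3.  10.3  6.7]
top copper 325 x,y,z med [ -32. -211.   42.] lo [ -59. -238.    4.] hi [  -5. -184.   70.]
top brass 331 x,y,z med [  31. -211.   42.] lo [   4. -237.    6.] hi [  58. -185.   72.]
scene copper 478 x,y,z med [ -37. -226.   59.] lo [ -61. -241.   22.] hi [  -6. -202.   72.]
scene brass 474 x,y,z med [  27. -226.   59.] lo [   3. -241.   19.] hi [  59. -196.   74.]
[[ -92. -239.   31.]
 [  96. -125.   49.]]
```

Both bangles are at rest in the tray, leaning inside its outer wall, and readings were unchanged over 0.6 s. I'll lower along the reverse arc.

Call:
{"fn": "apply_moves", "kwargs": {"rotation": [[0, 0, 0], [0, 0, 0], [0, 0, 0], [0, 0, 0], [0, 0, 0], [0, 0, 0], [0, 0, 0], [0, 0, 0]], "delta_pos": [[0, 0.65, 0.7], [0, 1.26, 1.45], [0, 1.9, 2.3], [0, 2.47, 3.1], [0, 2.85, 3.75], [0, 3.2, 4.4], [0, 3.5, 5.05], [0, 3.75, 5.7]], "claw": [-1, -1, -1, -1, -1, -1, -1, -1]}}

```text
clock: 18.88
ee_pos: [0.5112, 0.1395, 0.1834]
tool_rot: [0.002, 0.07, 0.998, 0.003]
contact_force: [4.5, 11.4, 3.2]
finger_gap: 0.0152
grasp_force: 20.0
```

Call:
{"fn": "apply_moves", "kwargs": {"rotation": [[0, 0, 0], [0, 0, 0], [0, 0, 0], [0, 0, 0], [0, 0, 0], [0, 0, 0], [0, 0, 0], [0, 0, 0]], "delta_pos": [[0, 0.35, 0.7], [0, 0.65, 1.4], [0, 0.93, 2.15], [0, 1.21, 2.9], [0, 1.4, 3.5], [0, 1.56, 4.1], [0, 1.68, 4.6], [0, 1.78, 5.1]], "claw": [-1, -1, -1, -1, -1, -1, -1, -1]}}

```text
clock: 19.55
ee_pos: [0.5132, 0.1547, 0.1313]
tool_rot: [0.002, 0.07, 0.998, 0.001]
contact_force: [4.6, 1.8, -0.7]
finger_gap: 0.015
grasp_force: 20.0
```

Call:
{"fn": "apply_moves", "kwargs": {"rotation": [[0, 0, 0], [0, 0, 0], [0, 0, 0], [0, 0, 0], [0, 0, 0], [0, 0, 0], [0, 0, 0], [0, 0, 0]], "delta_pos": [[0, 0.06, 0.3], [0, 0.11, 0.6], [0, 0.16, 0.9], [0, 0.2, 1.15], [0, 0.23, 1.4], [0, 0.25, 1.6], [0, 0.26, 1.7], [0, 0.26, 1.75]], "claw": [-1, -1, -1, -1, -1, -1, -1, -1]}}

```text
clock: 20.22
ee_pos: [0.5136, 0.1567, 0.1152]
tool_rot: [0.001, 0.07, 0.998, 0.0]
contact_force: [-0.7, 1.1, 10.0]
finger_gap: 0.0154
grasp_force: 20.0
```

The deck is on its rest, at the same height as at the grasp and now supporting load. I'll release and rise.

Call:
{"fn": "apply_moves", "kwargs": {"rotation": [[0, 0, 0], [0, 0, 0], [0, 0, 0], [0, 0, 0], [0, 0, 0], [0, 0, 0]], "delta_pos": [[0, 0, 0], [0, 0, 0], [0, 0, 0], [0, 0, 0], [0, 0, 0], [0, 0, 0]], "claw": [-0.15, -0.15, -0.15, -0.15, -0.15, -0.15]}}

```text
clock: 20.72
ee_pos: [0.5121, 0.1564, 0.1131]
tool_rot: [-0.0, 0.07, 0.998, -0.0]
contact_force: [-0.7, 0.1, 0.5]
finger_gap: 0.0392
grasp_force: 0.0
```

Call:
{"fn": "apply_moves", "kwargs": {"rotation": [[0, 0, 0], [0, 0, 0], [0, 0, 0], [0, 0, 0], [0, 0, 0], [0, 0, 0], [0, 0, 0], [0, 0, 0]], "delta_pos": [[0, 0, -1], [0, 0, -3], [0, 0, -6], [0, 0, -9], [0, 0, -12], [0, 0, -14], [0, 0, -14], [0, 0, -14]], "claw": [-0.15, -0.15, -0.15, -0.15, -0.15, -0.15, -0.15, -0.15]}}

```text
clock: 21.38
ee_pos: [0.5131, 0.1566, 0.255]
tool_rot: [0.002, 0.07, 0.998, 0.0]
contact_force: [-0.5, 0.3, -0.6]
finger_gap: 0.0391
grasp_force: 0.0
```

```bash
python3 - <<'E'
from h import *
rings()
for cam in ('top','wrist'):
  c=viewer.capture(cam)
  for q in ('deck_grip','deck_lip','wax_tin','tape','tray_grip'):
    for d in nets.spot_point(cam,q)[:1]: print(cam,q,np.round(d['pixel']),round(d['p'],2),at_depth(c,d['pixel']).round(3))
E
```

```text
[0.5131 0.1566 0.255 ] gap 0.03907593724358621 [-0.5  0.3 -0.6]
top copper 327 x,y,z med [ -32. -212.   40.] lo [ -59. -238.    3.] hi [  -5. -184.   70.]
top brass 328 x,y,z med [  31. -211.   43.] lo [   4. -237.    6.] hi [  58. -186.   72.]
scene copper 478 x,y,z med [ -37. -226.   59.] lo [ -61. -240.   22.] hi [  -7. -202.   72.]
scene brass 464 x,y,z med [  28. -226.   59.] lo [   3. -241.   19.] hi [  59. -198.   73.]
top deck_lip [391. 270.] 0.84 [ 0.48  -0.091  0.112]
top wax_tin [439. 217.] 0.68 [ 0.648 -0.26   0.016]
top tape [417. 183.] 0.51 [ 0.76  -0.195 -0.004]
top tray_grip [404. 228.] 0.61 [ 0.61  -0.141  0.057]
wrist deck_grip [322. 232.] 0.73 [0.51  0.157 0.139]
wrist wax_tin [ 36. 352.] 0.74 [0.474 0.111 0.36 ]
wrist tape [ 65. 232.] 0.45 [ 0.486 -0.044  0.113]
wrist tray_grip [ 38. 351.] 0.83 [0.474 0.111 0.36 ]
```

```bash
python3 -c "
from rig import job_done
print(job_done())"
```

```text
the job is handed in; nothing more can be done
None
```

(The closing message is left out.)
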